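Unstack the parts cases into their station trays

ROBOT

A 6-joint arm with a two-finger parallel gripper is mounted at the origin on the work surface. World frame = base frame: x ahead of the robot, y to its left, z up, the work surface at z = 0. Lengths are in mm, angles in degrees, forces in N, time in s.
With the tool pointing down it reaches from about 350 to 875 mm from the base axis. Payload 4.2 kg.
Tool frame: the origin (TCP) lies between the finger pads; the fingertips stand 14 mm ahead of it and the grasp point (between the pads) lies 5 mm behind it (robot.tip_reach is the z of the fingertips in the tool frame, in mm); z points along the fingers, y is the line along which they close (so a half turn about z gives the same grasp; the last joint's range is limited). The gripper opens to 85 mm and grips with 20 to 120 N. Pads are 22 mm wide; open, the fingers measure 114 mm over their backs; the gripper's body (76 mm by 85 mm) begins 54 mm behind the grasp point. The pads swing forward as they close: fully open they stand 13 mm farther back than shut.
Start: joints at [-56.746, 22.042, 0.453, 0, -68.411, -14.817], TCP at [197.687, -592.891, 245.312] pointing down, gripper open.
Joint ranges: [-179.83, 179.83], [-69.29, 118.12], [-61.27, 80.66], [-181.25, 117.63], [-171.15, -9.14], [-177.46, 177.46]. Speed limits (degrees/s): [159.86, 159.86, 180, 180, 180, 180].

INTERFACE

Orientations are given as a 3x3 rotation matrix whose columns are the frame's x, y, z axes.
In Python, from cell import robot, grab_frame, camera_params, finder gives the robot as it stands. The module is installed in compiled form; this text tells all that it offers.
- The arm moves only by the tool drive_tool, never from a script. Its argument "plan" is text: rows parted by semicolons, each of 4 numbers parted by spaces: the shift along the tool's x, y, z in cm, then the turn about the tool's z in rad. In form: dx dy dz spin; .... A call has 1 to 10 rows; each row is the pose to reach, as a shift and turn from the pose commanded when the call began, along the tool's axes at that moment; what a row does not reach only later rows make up. A row lasts 1/12 s, in which the tool goes at most 41.7 mm and 7.16 degrees, less where a joint would pass 70% of its speed; a pose out of reach is approached as far as the arm can. A call with a gripper value outside its range is refused whole. "claw" is the opening, from 0 (shut) to 1 (fully open), set as the call begins (left out, the last holds). The fingers move at their own pace and stop on an object; "force" is the grip in N (left out, the last holds). Time passes only in rows, so rows that repeat a pose let the fingers close. It gives the time, the measured TCP pose, the force, the opening and the grip force at its end, in the units of the state.
- robot.observe(): the state, without advancing time (a new reading comes with each control period).
- grab_frame(name): name is "scene" or "top" or "wrist"; returns (picture, depth): 420x560x3 uint8, red, green, blue; 420x560 float32, mm along the optical axis (not along the pixel's ray), 0 where there is no reading.
- camera_params(name): a dict with "vertical_fov" (degrees; the focal length in pixels is half the picture's height over the tangent of half this angle, whatever the lens; pixels are square), "cx", "cy" (the principal point, pixels), "view" (4x4, takes a point from world to camera coordinates). Camera axes: x right, y down, z forward; pixel columns grow to the right and rows downward; lengths in mm; the calibration is good to about 2 mm. The wrist camera is an equidistant fisheye: a pixel r from the principal point sees the ray r / f radians off the axis. A picture is of the moment at which its call begins: read the wrist's pose just before it. camera_params takes no time and is no camera call; for the wrist camera it gives the pose at the moment of the call.
- robot.hand_in(): hands the job in; it is judged then, once.
Trained networks look in the newest picture that a camera, given by its name, has taken for a name from the list of things; names that differ only in an ending like _2 or _b are one class to them, and where a whole thing is asked for, a point or a joint stands for the part that bears it (a point fixed in the world has none). Each returns a list of dicts, best first, with "p" (0 to 1); they miss things now and then, are a little off and sometimes report something else, mostly with a low value. They report only what shows in the picture. A call takes as long as a camera call. They do not tell look-alikes from the thing itself.
- finder.boxes_of(camera, query): "centre" ([column, row] in pixels, amid what is visible of it).
- finder.regions_of(camera, query): "region" (420x560 bool, what is visible of it) and "centre" ([column, row] in pixels, amid what is visible of it).
The state is a dict: "time_s": time; "joint_pos": joint angles; "qd": joint speeds; "effort": joint torques, N m; "tool_pos": TCP position; "orientation": TCP orientation; "ft_force": force on the tool from outside, world axes, zero at the start; "wrist_torque": the same for the moment, N m; "finger_gap": finger opening in mm; "finger_force": force on a finger pad.
Only numpy, scipy, OpenCV 4.12 (cv2) and the standard library are available. Lean on these libraries where they do the work, as an engineer would, in place of code of your own. Each camera call takes 0.05 s, during which the arm holds its last target. There are 200 camera calls.

TASK

Four small-parts cases have been delivered in two stacks, each a short case on a longer one, on the plywood board. Take the stacks apart and lay each case flat, right way up, inside the bench tray of its own lid colour. Never drop or tip a case, since the parts inside would spill, and leave the drill and the screwdriver where they are.

Things in the scene. Friction and masses are not known exactly. Their poses are not given: they have to be found in the camera images.
- case_red: small-parts case, red lid, grey bottom: closed rigid box 75 long (its x) x 50 wide (its y) x 36 high (z) mm, about 0.22 kg, flat lid; a black latch stands 3 mm out of its -x end. Origin: centre of its underside, z up. Starts as the upper case of one of two stacks of two (75 mm case on 97 mm case, nearly square), side by side on a 6 mm plywood board. A half turn makes no difference.
- case_yellow: small-parts case, yellow lid, grey bottom: closed rigid box 75 long (its x) x 50 wide (its y) x 36 high (z) mm, about 0.22 kg, flat lid; a black latch stands 3 mm out of its -x end. Origin: centre of its underside, z up. Starts as the upper case of one of two stacks of two (75 mm case on 97 mm case, nearly square), side by side on a 6 mm plywood board. A half turn makes no difference.
- case_green: small-parts case, green lid, grey bottom: closed rigid box 97 long (its x) x 50 wide (its y) x 36 high (z) mm, about 0.22 kg, flat lid; a black latch stands 3 mm out of its -x end. Origin: centre of its underside, z up. Starts as the lower case of one of two stacks of two (75 mm case on 97 mm case, nearly square), side by side on a 6 mm plywood board. A half turn makes no difference.
- case_blue: small-parts case, blue lid, grey bottom: closed rigid box 97 long (its x) x 50 wide (its y) x 36 high (z) mm, about 0.22 kg, flat lid; a black latch stands 3 mm out of its -x end. Origin: centre of its underside, z up. Starts as the lower case of one of two stacks of two (75 mm case on 97 mm case, nearly square), side by side on a 6 mm plywood board. A half turn makes no difference.
- tray_red: fixed shallow open tray, red all over: outside 107 (its x) x 82 (its y) mm, walls 4 mm thick, top 10 mm above the bench, inside 99 x 74 mm, floor 4 mm thick: its case lies in it with 12 mm to spare all round, long side along the tray's long side (crosswise it does not fit). Origin: centre of its underside on the bench, z up.
- tray_yellow: fixed shallow open tray, yellow all over: outside 107 (its x) x 82 (its y) mm, walls 4 mm thick, top 10 mm above the bench, inside 99 x 74 mm, floor 4 mm thick: its case lies in it with 12 mm to spare all round, long side along the tray's long side (crosswise it does not fit). Origin: centre of its underside on the bench, z up.
- tray_green: fixed shallow open tray, green all over: outside 129 (its x) x 82 (its y) mm, walls 4 mm thick, top 10 mm above the bench, inside 121 x 74 mm, floor 4 mm thick: its case lies in it with 12 mm to spare all round, long side along the tray's long side (crosswise it does not fit). Origin: centre of its underside on the bench, z up.
- tray_blue: fixed shallow open tray, blue all over: outside 129 (its x) x 82 (its y) mm, walls 4 mm thick, top 10 mm above the bench, inside 121 x 74 mm, floor 4 mm thick: its case lies in it with 12 mm to spare all round, long side along the tray's long side (crosswise it does not fit). Origin: centre of its underside on the bench, z up.
- drill: green and black cordless drill standing on its battery, about 0.2 m tall and 0.17 m long, to be left alone. Origin: centre of its underside.
- screwdriver: screwdriver with a red handle lying on the bench beyond the trays, about 0.2 m long, to be left alone. Origin: on its underside, its x along the shaft.
Things that resemble listed ones, but are neither listed nor needed, are in the scene too. Of the things that look like the tray_yellow, take the one that is nearest to the robot's base at the start.

How it is judged (in metres and radians):
At the end, for the whole second after the job is handed in: Each of the four cases lies at rest, upright (within 0.06 rad) and flat on the floor of the tray of its own colour (underside 1 to 7 mm above the tray's origin, centre within 14.5 mm of the tray's centre along each tray axis), released (x of case_red in the frame of tray_red between -0.0145 and 0.0145 m and y of case_red in the frame of tray_red between -0.0145 and 0.0145 m and z of case_red in the frame of tray_red between 0.001 and 0.007 m and angle between each of case_red, case_yellow, case_green, case_blue's own z axis and vertical below 0.06 rad and linear speed of each of case_red, case_yellow, case_green, case_blue below 0.02 m/s and angular speed of each of case_red, case_yellow, case_green, case_blue below 0.2 rad/s and x of case_yellow in the frame of tray_yellow between -0.0145 and 0.0145 m and y of case_yellow in the frame of tray_yellow between -0.0145 and 0.0145 m and z of case_yellow in the frame of tray_yellow between 0.001 and 0.007 m and x of case_green in the frame of tray_green between -0.0145 and 0.0145 m and y of case_green in the frame of tray_green between -0.0145 and 0.0145 m and z of case_green in the frame of tray_green between 0.001 and 0.007 m and x of case_blue in the frame of tray_blue between -0.0145 and 0.0145 m and y of case_blue in the frame of tray_blue between -0.0145 and 0.0145 m and z of case_blue in the frame of tray_blue between 0.001 and 0.007 m); the robot touches nothing.
It fails at once if a case is dropped (falls free of the fingers faster than 0.7 m/s, a drop of about 25 mm) ((linear speed of case_red above 0.7 m/s and contact force between the fingers and case_red below 0.05 N) or (linear speed of case_yellow above 0.7 m/s and contact force between the fingers and case_yellow below 0.05 N) or (linear speed of case_green above 0.7 m/s and contact force between the fingers and case_green below 0.05 N) or (linear speed of case_blue above 0.7 m/s and contact force between the fingers and case_blue below 0.05 N)).
It fails at once if a case is tipped more than 0.6 rad (angle between any of case_red, case_yellow, case_green, case_blue's own z axis and vertical above 0.6 rad).
It fails at once if the drill or the screwdriver is moved more than 30 mm (distance of any of drill, screwdriver from where it was at the start of the episode above 0.03 m).
It also fails if it takes over 115 s, if anything falls off the work surface, if the arm or the gripper's body presses on something with over 40 N, if the wrist force passes 120 N, or if a joint passes its speed limit or range.

## Working session

There is one attempt and no reset: what is moved stays moved. The work goes in short steps, Python scripts to look and compute and a tool call to move; the robot and the scene stay as the last step left them, time stands still between calls to the robot, and variables do not carry over. Pictures are saved under pics/ and viewed, at most 14 in all, crops included, and the job is handed in when it is done.

Besides the shell and the picture viewer there is one more tool, called after "Emit:" as a command line: name --argument value ..., lists and objects as JSON in quotes. drive_tool: Moves the arm, as the interface text tells. Its arguments: {"type":"object","properties":{"plan":{"type":"string"},"claw":{"type":"number"},"force":{"type":"number"}},"required":["plan"]}

```bash
mkdir -p pics; cat > h.py <<'E'
import numpy as np, cv2
from cell import robot, grab_frame, camera_params, finder
def cloud(name, d, P):
    f=210/np.tan(np.radians(P["vertical_fov"]/2))
    v,u=np.mgrid[0:420,0:560].astype(float)
    x=(u-P["cx"])/f; y=(v-P["cy"])/f
    if name=="wrist":
        r=np.hypot(x,y)+1e-9; k=np.tan(np.minimum(r,1.5))/r; x=x*k; y=y*k
    c=np.stack([x*d,y*d,d],-1); V=np.array(P["view"])
    w=(c-V[:3,3])@V[:3,:3]
    w[d<=0]=np.nan
    return w
def look(name):
    P=camera_params(name); im,d=grab_frame(name); return im,cloud(name,d,P)
E
python3 - <<'E'
from h import *
a,wa=look("scene"); b,wb=look("top")
cv2.imwrite("pics/a.png",a[...,::-1]); cv2.imwrite("pics/b.png",b[...,::-1])
for q in ["case_red","case_yellow","case_green","case_blue","tray_red","tray_yellow","tray_green","tray_blue","drill","screwdriver"]:
    for r in finder.regions_of("top",q):
        if r["p"]<.2: continue
        m=r["region"]; p=wb[m]; p=p[~np.isnan(p[:,0])]
        zt=np.percentile(p[:,2],90); t=p[p[:,2]>zt-6] if q.startswith("case") else p
        R=cv2.minAreaRect(t[:,:2].astype(np.float32))
        print(q,round(r["p"],2),np.round(r["centre"]),m.sum(),"zt",round(zt,1),np.round(R[0],1),np.round(R[1],1),round(R[2],1))
s=robot.observe(); print(s["tool_pos"],s["orientation"],s["time_s"])
E
```

```text
case_red 0.74 [268. 247.] 438 zt 80.8 [468.9  16.3] [73.7 48.6] 9.7
case_yellow 0.85 [226. 256.] 510 zt 81.0 [441.3 135.1] [76.5 49.7] 8.6
case_yellow 0.73 [274. 150.] 230 zt 26.6 [782.7  -8.1] [95.5 22.9] 81.6
case_blue 0.62 [230. 275.] 65 zt 45.3 [444.2 136.2] [96.5 41.6] 10.6
tray_red 0.78 [179. 194.] 945 zt 9.1 [651.8 297.6] [ 87.3 114.4] 76.3
tray_red 0.21 [238. 197.] 1081 zt 9.2 [630.5 108.6] [ 84.3 139. ] 87.6
tray_yellow 0.98 [404. 186.] 951 zt 9.8 [ 677.8 -410.1] [ 90.9 116.3] 89.9
tray_yellow 0.87 [438. 232.] 957 zt 9.1 [ 527.5 -498.9] [ 90.9 107.6] 80.4
tray_yellow 0.69 [299. 201.] 880 zt 9.4 [639.1 -73.9] [ 84.1 113.4] 76.1
tray_green 0.85 [236. 197.] 1065 zt 9.2 [628.7 110. ] [ 82.2 130.7] 87.2
tray_blue 0.68 [358. 195.] 1086 zt 9.5 [ 643.1 -266.4] [ 83.5 129.3] 88.1
drill 0.69 [115. 280.] 1581 zt 193.5 [376.5 428.3] [244.7  79.2] 68.0
screwdriver 0.69 [277. 149.] 255 zt 26.5 [788.6  -8.2] [102.8  34.4] 83.0
[ 197.68143103 -592.88545578  245.3110739 ] [[-9.48679093e-01 -3.16240380e-01  1.43407043e-05]
 [-3.16240380e-01  9.48679093e-01  8.86848264e-06]
 [-1.64092987e-05  3.87823428e-06 -1.00000000e+00]] 0.6
```

View pics/a.png

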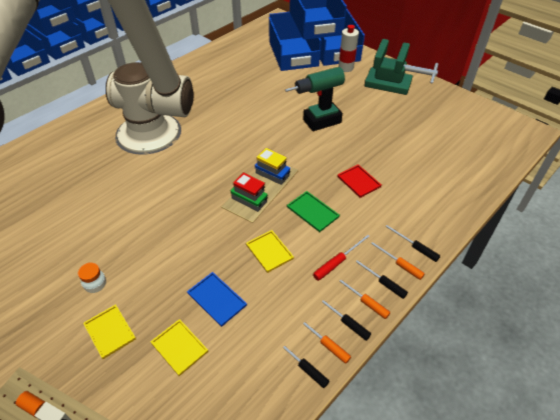

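View pics/b.png

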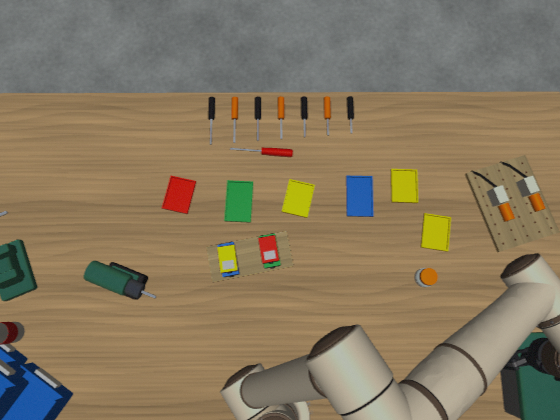

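The top view shows yellow-on-blue at px (228,257) and red-on-green at (269,248). The trays are red (179,194), green (238,201), yellow (299,198, nearest to the base of the three yellow ones) and blue (359,196). I'll move over the stacks for a closer look.

```bash
cat >> h.py <<'E'
def plan(*wps, start=None):
    "wps: (x,y,z,yaw of tool x mod 180). prints cumulative shift rows for one call"
    s=robot.observe(); p=np.array(s["tool_pos"]); R=np.array(s["orientation"])
    y0=np.degrees(np.arctan2(R[1,0],R[0,0]))
    for w in wps:
        d=R.T@(np.array(w[:3])-p)/10
        sp=-((w[3]-y0+90)%180-90)
        print("d(cm)",np.round(d,2),"spin",round(np.radians(sp),3),"rows>=",int(np.ceil(max(np.linalg.norm(d)/4.17,abs(sp)/7.16))))
E
python3 -c "
from h import *
plan((450,75,300,9))"
```

```text
d(cm) [-45.06  55.38  -5.47] spin 0.165 rows>= 18
```

Emit:
drive_tool --plan "-45 55.4 -5.5 0.16;-45 55.4 -5.5 0.16;-45 55.4 -5.5 0.16;-45 55.4 -5.5 0.16;-45 55.4 -5.5 0.16;-45 55.4 -5.5 0.16;-45 55.4 -5.5 0.16;-45 55.4 -5.5 0.16;-45 55.4 -5.5 0.16;-45 55.4 -5.5 0.16" --claw 1 --force 50

```text
time_s: 1.43
tool_pos: [344.3, -202.3, 277.9]
orientation: [[-0.987, -0.161, 0.001], [-0.161, 0.987, -0.0], [-0.001, -0.0, -1.0]]
ft_force: [1.9, -0.6, 0.7]
finger_gap: 85.5
finger_force: 0.0
```

```bash
python3 -c "
from h import *
plan((450,75,300,9))
im,w=look('wrist');cv2.imwrite('pics/c.png',im[...,::-1])"
```

```text
d(cm) [-14.9   25.67  -2.2 ] spin 0.004 rows>= 8
```

View pics/c.png

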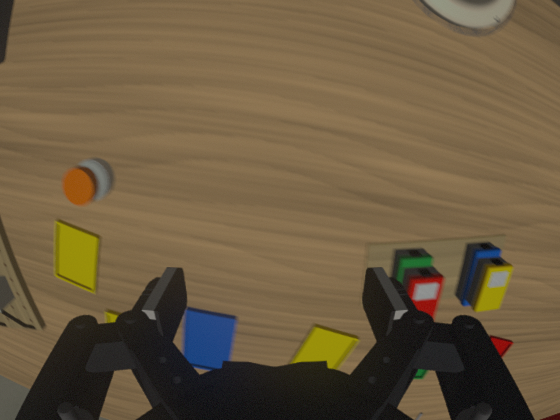

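The wrist view shows the stacks at px (420,290) and (485,280). The blue tray is at (210,338) and the right yellow tray at (325,345).

Emit:
drive_tool --plan "-15 25.7 -2.2 0;-15 25.7 -2.2 0;-15 25.7 -2.2 0;-15 25.7 -2.2 0;-15 25.7 -2.2 0;-15 25.7 -2.2 0;-15 25.7 -2.2 0;-15 25.7 -2.2 0;-15 25.7 -2.2 0"

```text
time_s: 2.23
tool_pos: [451.6, 75.9, 299.2]
orientation: [[-0.986, -0.165, -0.0], [-0.165, 0.986, 0.0], [0.0, 0.0, -1.0]]
ft_force: [0.6, 0.0, 0.2]
finger_gap: 85.4
finger_force: 0.0
```

```bash
cat >> h.py <<'E'
HUE={"red":((0,9),(171,180)),"yellow":((22,34),),"green":((45,85),),"blue":((100,125),)}
def rects(name,col,zlo,zhi,minpx=60):
    im,w=look(name); h=cv2.cvtColor(im,cv2.COLOR_RGB2HSV)
    m=np.zeros(h.shape[:2],bool)
    for a,b in HUE[col]: m|=(h[...,0]>=a)&(h[...,0]<=b)
    m&=(h[...,1]>110)&(h[...,2]>50)&(w[...,2]>zlo)&(w[...,2]<zhi)
    n,L,S,C=cv2.connectedComponentsWithStats(m.astype(np.uint8))
    for i in range(1,n):
        if S[i,4]<minpx: continue
        p=w[L==i]; (c,sz,a)=cv2.minAreaRect(p[:,:2].astype(np.float32))
        if sz[0]<sz[1]: sz=sz[::-1]; a+=90
        print(name,col,"c",np.round(c,1),"size",np.round(sz,1),"yaw",round((a+90)%180-90,1),"z",round(float(np.median(p[:,2])),1),"px",S[i,4],"at",np.round(C[i]))
E
python3 - <<'E'
from h import *
im,w=look('wrist');cv2.imwrite('pics/d.png',im[...,::-1])
for c in ("red","yellow"): rects("wrist",c,70,90)
for c in ("green","blue"): rects("wrist",c,35,50)
for c in HUE: rects("wrist",c,-4,16); rects("top",c,-4,16,300)
print(robot.observe()["tool_pos"])
E
```

```text
wrist red c [470.1  14.1] size [74.2 50.7] yaw 9.4 z 77.9 px 2216 at [220. 188.]
wrist yellow c [443.6 132.7] size [75.  50.8] yaw 9.4 z 77.9 px 2230 at [327. 182.]
wrist green c [429.6   4.6] size [49.2 13.4] yaw -77.3 z 41.8 px 396 at [222. 145.]
wrist blue c [411.  127.2] size [48.8 24.5] yaw -79.5 z 41.8 px 324 at [324. 140.]
wrist red c [609.8 326.2] size [71.8 26.5] yaw 49.0 z 5.4 px 273 at [412. 290.]
wrist red c [687.9 256. ] size [56.1 28.7] yaw 34.7 z 5.8 px 270 at [362. 322.]
wrist red c [775.8  -7.8] size [90.4  5.6] yaw 84.1 z 12.8 px 136 at [198. 345.]
top red c [652.2 296.7] size [111.3  86. ] yaw -12.6 z 4.1 px 920 at [178. 194.]
wrist yellow c [ 682.8 -410.4] size [119.   83.9] yaw -2.0 z 4.6 px 1126 at [ 11. 252.]
wrist yellow c [642.4 -79.7] size [117.7  86. ] yaw -13.7 z 4.4 px 2110 at [158. 259.]
top yellow c [ 677.8 -411.1] size [112.   89.6] yaw -2.5 z 3.9 px 913 at [404. 185.]
top yellow c [639.2 -75.8] size [112.8  86.7] yaw -13.8 z 3.9 px 938 at [298. 198.]
top yellow c [ 529.8 -499.2] size [112.9  90.2] yaw -9.9 z 4.0 px 977 at [436. 232.]
wrist green c [633.  108.3] size [136.6  84.2] yaw -3.6 z 4.3 px 3962 at [279. 282.]
top green c [654.5 108.3] size [81.2 80. ] yaw 86.2 z 4.4 px 478 at [240. 190.]
wrist blue c [ 644.8 -268.1] size [129.1  83.9] yaw -1.0 z 4.5 px 2253 at [ 60. 248.]
top blue c [ 644. -268.] size [129.   80.6] yaw -2.1 z 4.1 px 1019 at [359. 196.]
top blue c [ 40.6 700.7] size [135.8 127.6] yaw -34.0 z 5.3 px 1357 at [ 31. 401.]
[450.78807077  73.3865911  299.41552241]
```

View pics/d.png

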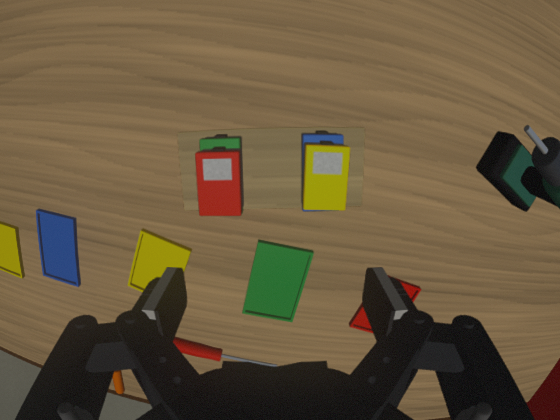

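The wrist view confirms it: red lid at px (220,188), yellow at (327,182), and z 77.9 matches the expected 78. I'll take the red case first.

```bash
python3 -c "
from h import *
plan((470,14.5,130,9.4),(470,14.5,66,9.4))"
```

```text
d(cm) [-0.95 -6.12 16.94] spin -0.003 rows>= 5
d(cm) [-0.95 -6.12 23.34] spin -0.003 rows>= 6
```

Emit:
drive_tool --plan "-0.95 -6.1 6 0;-0.95 -6.1 10 0;-0.95 -6.1 14 0;-0.95 -6.1 17 0;-0.95 -6.1 19 0;-0.95 -6.1 21 0;-0.95 -6.1 22.5 0;-0.95 -6.1 23.3 0;-0.95 -6.1 23.3 0;-0.95 -6.1 23.3 0"

```text
time_s: 3.72
tool_pos: [470.5, 15.2, 66.6]
orientation: [[-0.987, -0.161, 0.0], [-0.161, 0.987, -0.0], [-0.0, -0.0, -1.0]]
ft_force: [0.6, 0.3, 0.3]
finger_gap: 85.6
finger_force: 0.0
```

Emit:
drive_tool --plan "0 0 0 0;0 0 0 0;0 0 0 0;0 0 0 0;0 0 0 0;0 0 0 0;0 0 0 0;0 0 0 0" --claw 0 --force 50

```text
time_s: 4.38
tool_pos: [470.8, 15.1, 67.7]
orientation: [[-0.987, -0.162, 0.002], [-0.162, 0.987, 0.001], [-0.002, 0.0, -1.0]]
ft_force: [-1.2, -1.0, 5.9]
finger_gap: 49.1
finger_force: 52.7
```

Emit:
drive_tool --plan "0 0 -0.5 0;0 0 -1.5 0;0 0 -3 0;0 0 -5 0;0 0 -7 0;0 0 -9 0;0 0 -10 0;0 0 -10 0"

```text
time_s: 5.05
tool_pos: [471.1, 15.4, 168.8]
orientation: [[-0.987, -0.161, 0.005], [-0.161, 0.987, 0.002], [-0.005, 0.001, -1.0]]
ft_force: [0.2, 0.7, -2.2]
finger_gap: 49.2
finger_force: 52.4
```

```bash
python3 - <<'E'
from h import *
rects("wrist","red",20,200); rects("wrist","green",35,50)
im,w=look('wrist');cv2.imwrite('pics/e.png',im[...,::-1])
print(robot.observe()["tool_pos"])
E
```

```text
wrist red c [470.9  14.7] size [75.1 54.1] yaw 9.5 z 179.1 px 12423 at [274. 287.]
wrist green c [444.2   6.7] size [48.9 42. ] yaw -80.0 z 41.9 px 1944 at [270. 163.]
[469.00799962  14.80513554 165.4337896 ]
```

View pics/e.png

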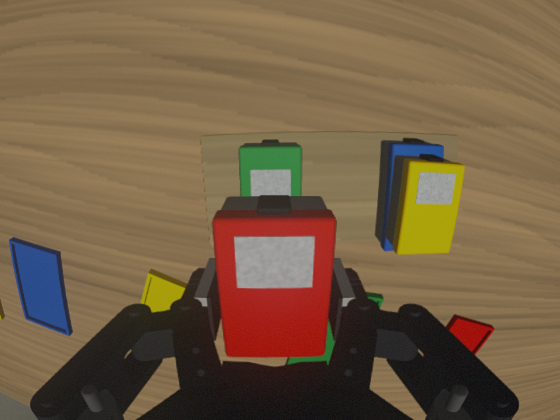

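The red case is held level (lid at px (274,287)), and the green case is undisturbed beneath it. Next is the red tray.

```bash
python3 -c "
from h import *
plan((652,297,166,-13))"
```

```text
d(cm) [-22.59  24.92  -0.1 ] spin 0.388 rows>= 9
```

Emit:
drive_tool --plan "-1.1 1.2 0 0.02;-3.4 3.7 0 0.05;-6 6.7 0 0.1;-8.9 9.8 0 0.15;-11.7 12.9 0 0.2;-14.5 16 0 0.25;-17.3 19 0 0.3;-19.8 21.9 0 0.34;-21.6 23.9 0 0.37;-22.6 24.9 0 0.39"

```text
time_s: 6.03
tool_pos: [653.4, 300.1, 162.6]
orientation: [[-0.974, 0.226, -0.003], [0.226, 0.974, -0.002], [0.003, -0.002, -1.0]]
ft_force: [0.9, -0.4, -1.8]
finger_gap: 48.8
finger_force: 52.4
```

```bash
python3 - <<'E'
from h import *
rects("wrist","red",90,200);rects("wrist","red",-4,16);rects("top","red",-4,16);
im,w=look('wrist');cv2.imwrite('pics/f.png',im[...,::-1])
plan((652,297,29,-13))
E
```

```text
wrist red c [614.4 300.4] size [31.1  4.7] yaw 78.4 z 159.5 px 419 at [271. 200.]
wrist red c [652.5 299.8] size [77.2 53.8] yaw -13.2 z 172.7 px 12467 at [274. 287.]
wrist red c [630.3 298.3] size [85.7 64.5] yaw 78.2 z 4.2 px 5842 at [267. 164.]
wrist red c [775.6 -10.7] size [96.1  3.9] yaw 84.4 z 13.3 px 160 at [ 69. 333.]
top red c [652.2 295.6] size [111.3  85.2] yaw -13.6 z 4.2 px 706 at [180. 197.]
d(cm) [-0.05  0.08 13.46] spin -0.001 rows>= 4
```

View pics/f.png

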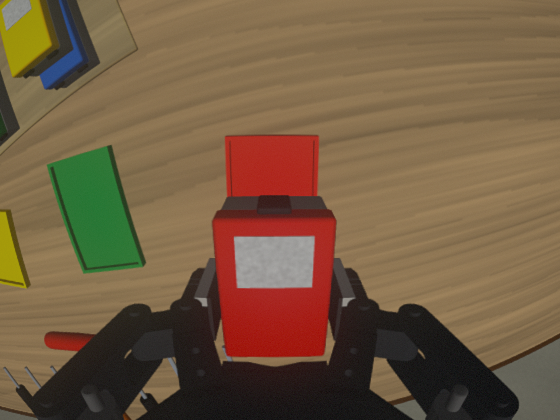

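The case lines up with the red tray (px (267,164)), so I'll lower it.

Emit:
drive_tool --plan "0 -0.1 1.5 0;0 -0.2 4 0;0 -0.2 7 0;0 -0.2 9.5 0;0 -0.2 11 0;0 -0.2 12 0;0 -0.2 12.7 0;0 -0.2 13.1 0;0 -0.2 13.3 0;0 -0.2 13.3 0"

```text
time_s: 7.07
tool_pos: [652.8, 295.2, 34.0]
orientation: [[-0.974, 0.226, 0.001], [0.226, 0.974, 0.001], [-0.001, 0.001, -1.0]]
ft_force: [-0.6, -0.7, -2.8]
finger_gap: 49.0
finger_force: 52.4
```

```bash
python3 - <<'E'
from h import *
rects("wrist","red",30,60);rects("wrist","red",-4,16);
print([robot.observe()[k] for k in("tool_pos","ft_force")])
E
```

```text
wrist red c [651.4 295.2] size [78.4 53.7] yaw -12.7 z 44.1 px 12826 at [274. 285.]
wrist red c [629.7 299.4] size [88.1 62.5] yaw 77.4 z 4.5 px 9384 at [271. 190.]
wrist red c [776.1 -25.1] size [57.3  7.6] yaw 84.3 z 12.0 px 187 at [ 15. 399.]
[array([653.08770178, 295.52950762,  34.56616545]), array([ 0.41388262,  0.49032551, -2.61787057])]
```

Emit:
drive_tool --plan "0 0 0.15 0;0 0 0.25 0;0 0 0.35 0;0 0 0.4 0;0 0 0.4 0"

```text
time_s: 7.58
tool_pos: [652.6, 295.3, 29.9]
orientation: [[-0.974, 0.226, 0.0], [0.226, 0.974, 0.0], [-0.0, 0.0, -1.0]]
ft_force: [-1.4, -0.1, -0.1]
finger_gap: 48.9
finger_force: 52.7
```

Emit:
drive_tool --plan "0 0 0 0;0 0 0 0;0 0 0 0;0 0 0 0;0 0 0 0;0 0 -2 0;0 0 -5 0;0 0 -9 0;0 0 -12 0;0 0 -12 0" --claw 0.85

```text
time_s: 8.42
tool_pos: [656.4, 297.1, 158.7]
orientation: [[-0.974, 0.225, 0.014], [0.225, 0.974, 0.007], [-0.012, 0.01, -1.0]]
ft_force: [0.1, -0.4, 1.6]
finger_gap: 72.8
finger_force: 0.0
```

```bash
python3 - <<'E'
from h import *
rects("wrist","red",25,60);rects("wrist","red",-4,16)
plan((443,133.5,150,9.4),(443,133.5,66,9.4))
E
```

```text
wrist red c [652.5 294.9] size [75.6 50.4] yaw -12.4 z 40.0 px 4407 at [270. 202.]
wrist red c [784.2 -28.7] size [53.3 11.9] yaw 87.2 z 25.8 px 110 at [ 55. 344.]
wrist red c [651.6 294. ] size [107.4  85.7] yaw -12.7 z 4.5 px 4972 at [269. 175.]
wrist red c [776.3 -27.7] size [61.9  8.7] yaw 84.5 z 12.7 px 108 at [ 58. 335.]
d(cm) [ 16.8  -20.56   0.05] spin -0.392 rows>= 7
d(cm) [ 16.82 -20.59   8.45] spin -0.392 rows>= 7
```

Red is placed to within 1 mm, lid at 40.0. Now yellow.

Emit:
drive_tool --plan "2.5 -3 0 -0.06;5 -6.2 0 -0.12;7.5 -9.2 0 -0.18;10 -12.3 0 -0.24;12.5 -15.3 0 -0.3;15 -18.4 0 -0.36;16.8 -20.6 0 -0.39;16.8 -20.6 0 -0.39;16.8 -20.6 0 -0.39" --claw 1

```text
time_s: 9.27
tool_pos: [440.8, 131.3, 148.7]
orientation: [[-0.987, -0.161, -0.001], [-0.161, 0.987, -0.001], [0.002, -0.001, -1.0]]
ft_force: [-0.6, 0.1, 0.6]
finger_gap: 85.7
finger_force: 0.0
```

```bash
python3 - <<'E'
from h import *
rects("wrist","yellow",60,90)
plan((443,133.5,67,9.4))
E
```

```text
wrist yellow c [443.9 132.7] size [75.3 50.1] yaw 8.4 z 78.0 px 5898 at [277. 233.]
d(cm) [-0.11  0.1   8.2 ] spin -0.003 rows>= 2
```

Emit:
drive_tool --plan "-0.1 0.05 2 0;-0.1 0.05 4 0;-0.1 0.05 6 0;-0.1 0.05 7.3 0;-0.1 0.05 8 0;-0.1 0.05 8.2 0;-0.1 0.05 8.2 0"

```text
time_s: 9.9
tool_pos: [443.6, 133.6, 66.7]
orientation: [[-0.987, -0.161, -0.001], [-0.161, 0.987, -0.001], [0.001, -0.001, -1.0]]
ft_force: [0.9, -0.1, 0.7]
finger_gap: 85.3
finger_force: 0.0
```

Emit:
drive_tool --plan "0 0 0 0;0 0 0 0;0 0 0 0;0 0 0 0;0 0 0 0;0 0 0 0;0 0 0 0;0 0 0 0" --claw 0

```text
time_s: 10.57
tool_pos: [443.8, 133.6, 68.4]
orientation: [[-0.987, -0.161, 0.002], [-0.161, 0.987, 0.001], [-0.002, 0.001, -1.0]]
ft_force: [-0.7, -0.7, 6.2]
finger_gap: 49.3
finger_force: 53.2
```

Emit:
drive_tool --plan "0 0 -0.5 0;0 0 -1.5 0;0 0 -3 0;0 0 -5 0;0 0 -7 0;0 0 -9 0;0 0 -10 0;0 0 -10 0"

```text
time_s: 11.23
tool_pos: [444.1, 133.8, 169.6]
orientation: [[-0.987, -0.161, 0.004], [-0.161, 0.987, 0.003], [-0.005, 0.002, -1.0]]
ft_force: [-0.1, 0.1, -2.3]
finger_gap: 48.9
finger_force: 52.4
```

```bash
python3 - <<'E'
from h import *
rects("wrist","yellow",60,200);rects("wrist","blue",20,60);rects("wrist","green",20,60)
plan((640,-77,165,-13.8))
E
```

```text
wrist yellow c [443.9 133.2] size [76.2 53.7] yaw 9.9 z 179.1 px 12356 at [274. 287.]
wrist blue c [418.1 128.6] size [48.3 39.6] yaw -79.5 z 41.9 px 1878 at [274. 165.]
wrist green c [470.6  12.3] size [96.6 50.2] yaw 9.8 z 42.0 px 4170 at [137. 213.]
wrist green c [393.2 412. ] size [80.9 39.7] yaw 27.2 z 56.8 px 823 at [552. 201.]
d(cm) [-16.15 -23.88   0.11] spin 0.402 rows>= 7
```

Emit:
drive_tool --plan "-0.8 -1.2 0 0.02;-2.6 -3.8 0 0.06;-4.6 -6.8 0 0.11;-6.7 -9.9 0 0.17;-8.8 -13 0 0.22;-10.9 -16.1 0 0.27;-13 -19.2 0 0.32;-14.8 -21.9 0 0.37;-16 -23.5 0 0.4;-16.2 -23.9 0 0.4"

```text
time_s: 12.22
tool_pos: [642.7, -79.3, 164.2]
orientation: [[-0.971, 0.24, -0.003], [0.24, 0.971, -0.001], [0.003, -0.001, -1.0]]
ft_force: [0.6, 0.3, -2.1]
finger_gap: 49.1
finger_force: 52.4
```

```bash
python3 - <<'E'
from h import *
rects("wrist","yellow",90,200);rects("wrist","yellow",-4,16);rects("top","yellow",-4,16)
plan((640,-77,165,-13.8))
print(robot.observe()["tool_pos"])
E
```

```text
wrist yellow c [641.4 -79.8] size [78.5 54. ] yaw -14.4 z 173.6 px 12831 at [274. 284.]
wrist yellow c [616.4 -71.4] size [86.7 62.3] yaw 75.7 z 4.2 px 6127 at [276. 162.]
wrist yellow c [ 680.6 -417.2] size [116.1  98.8] yaw -3.1 z 4.5 px 3365 at [ 34. 279.]
top yellow c [ 678.1 -411.6] size [112.2  89.5] yaw -3.3 z 3.9 px 928 at [404. 185.]
top yellow c [629.2 -73.3] size [92.4 87.1] yaw -13.2 z 4.4 px 561 at [297. 204.]
top yellow c [ 529.6 -498.6] size [112.2  90.7] yaw -8.5 z 4.0 px 980 at [436. 232.]
d(cm) [ 0.03 -0.05  0.03] spin 0.002 rows>= 1
[640.40276193 -76.63089467 165.277887  ]
```

Emit:
drive_tool --plan "0.1 0 1.5 0;0.1 0 4 0;0.1 0 7 0;0.1 0 9.5 0;0.1 0 11 0;0.1 0 12 0;0.1 0 12.7 0;0.1 0 13.1 0;0.1 0 13.3 0;0.1 0 13.3 0"

```text
time_s: 13.2
tool_pos: [640.9, -76.1, 34.9]
orientation: [[-0.972, 0.235, 0.001], [0.235, 0.972, 0.0], [-0.001, 0.0, -1.0]]
ft_force: [0.1, 0.0, -2.3]
finger_gap: 49.4
finger_force: 52.4
```

```bash
python3 - <<'E'
from h import *
rects("wrist","yellow",30,60);rects("wrist","yellow",-4,16,3000);
print([robot.observe()[k] for k in("tool_pos","ft_force")])
E
```

```text
wrist yellow c [639.5 -76.6] size [78.3 53.9] yaw -14.8 z 44.3 px 12610 at [274. 285.]
wrist yellow c [617.9 -72.3] size [89.  65.7] yaw 76.5 z 4.5 px 9909 at [270. 188.]
[array([641.21582766, -76.24952983,  35.39714074]), array([ 0.1310958 ,  0.68680244, -1.12307263])]
```

Emit:
drive_tool --plan "0 0 0.15 0;0 0 0.25 0;0 0 0.35 0;0 0 0.42 0;0 0 0.42 0;0 0 0.42 0"

```text
time_s: 13.8
tool_pos: [640.6, -76.4, 30.5]
orientation: [[-0.972, 0.236, 0.0], [0.236, 0.972, -0.0], [-0.0, -0.0, -1.0]]
ft_force: [-0.9, 1.1, 1.8]
finger_gap: 49.1
finger_force: 52.6
```

Emit:
drive_tool --plan "0 0 0 0;0 0 0 0;0 0 0 0;0 0 0 0;0 0 0 0;0 0 -2 0;0 0 -5 0;0 0 -9 0;0 0 -12 0;0 0 -12 0" --claw 0.85

```text
time_s: 14.63
tool_pos: [644.9, -76.5, 158.4]
orientation: [[-0.972, 0.234, 0.015], [0.234, 0.972, -0.001], [-0.015, 0.003, -1.0]]
ft_force: [1.0, 0.3, 1.3]
finger_gap: 72.4
finger_force: 0.0
```

```bash
python3 - <<'E'
from h import *
rects("wrist","yellow",25,60);rects("wrist","yellow",-4,16,3000)
plan((470.5,13.5,120,9.8))
E
```

```text
wrist yellow c [640.4 -76.7] size [75.9 50.2] yaw -14.3 z 40.0 px 4379 at [273. 201.]
wrist yellow c [639.9 -77.6] size [111.   86.5] yaw -13.6 z 4.5 px 5198 at [271. 171.]
wrist yellow c [ 680.3 -417.5] size [114.6  99. ] yaw -2.7 z 4.4 px 3250 at [ 29. 280.]
d(cm) [18.73  4.68  3.15] spin -0.409 rows>= 5
```

Yellow is in its tray too. Now green.

Emit:
drive_tool --plan "3 0.8 0.5 -0.06;6 1.5 1 -0.13;9 2.3 1.5 -0.2;12 3 2 -0.26;15 3.8 2.5 -0.33;17.5 4.4 3 -0.39;18.7 4.7 3.1 -0.41;18.7 4.7 3.1 -0.41;18.7 4.7 3.1 -0.41;18.7 4.7 3.1 -0.41" --claw 1

```text
time_s: 15.57
tool_pos: [470.6, 13.4, 118.8]
orientation: [[-0.985, -0.171, -0.0], [-0.171, 0.985, -0.0], [0.0, -0.0, -1.0]]
ft_force: [-0.1, 0.3, -0.6]
finger_gap: 85.2
finger_force: 0.0
```

```bash
python3 - <<'E'
from h import *
rects("wrist","green",25,60)
plan((470.5,13.5,30,9.8))
E
```

```text
wrist green c [470.7  11.6] size [96.4 49.5] yaw 10.0 z 42.0 px 7585 at [273. 222.]
d(cm) [0.02 0.03 8.89] spin 0.0 rows>= 3
```

Emit:
drive_tool --plan "0 -0.1 2 0;0 -0.1 4.5 0;0 -0.1 6.5 0;0 -0.1 8 0;0 -0.1 8.6 0;0 -0.1 8.8 0;0 -0.1 8.8 0"

```text
time_s: 16.2
tool_pos: [470.6, 12.2, 30.9]
orientation: [[-0.985, -0.17, -0.0], [-0.17, 0.985, -0.0], [0.0, -0.0, -1.0]]
ft_force: [-0.4, -0.1, 0.6]
finger_gap: 85.3
finger_force: 0.0
```

Emit:
drive_tool --plan "0 0 0 0;0 0 0 0;0 0 0 0;0 0 0 0;0 0 0 0;0 0 0 0;0 0 0 0;0 0 0 0" --claw 0

```text
time_s: 16.87
tool_pos: [470.7, 12.6, 32.3]
orientation: [[-0.985, -0.171, 0.002], [-0.171, 0.985, 0.0], [-0.002, 0.0, -1.0]]
ft_force: [-0.5, -0.3, 4.6]
finger_gap: 49.1
finger_force: 53.0
```

Emit:
drive_tool --plan "0 0 -0.5 0;0 0 -1.5 0;0 0 -3 0;0 0 -5 0;0 0 -7 0;0 0 -9 0;0 0 -11 0;0 0 -12 0;0 0 -12 0;0 0 -12 0"

```text
time_s: 17.7
tool_pos: [469.6, 12.5, 151.2]
orientation: [[-0.985, -0.17, 0.0], [-0.17, 0.985, 0.001], [-0.0, 0.001, -1.0]]
ft_force: [-0.3, -0.8, -4.0]
finger_gap: 48.9
finger_force: 52.3
```

```bash
python3 - <<'E'
from h import *
rects("wrist","green",60,200,800);rects("wrist","blue",20,60)
plan((631,109,150,-3))
E
```

```text
wrist green c [467.5  11.7] size [92.8 49.8] yaw 9.9 z 160.8 px 15829 at [274. 273.]
wrist blue c [445.9 133.7] size [96.9 50.7] yaw 10.8 z 41.8 px 4988 at [420. 206.]
d(cm) [-17.61   6.77  -0.04] spin 0.224 rows>= 5
```

Emit:
drive_tool --plan "-1 0.4 0 0.01;-3 1.1 0 0.04;-5.5 2.1 0 0.07;-8 3.1 0 0.1;-10.5 4 0 0.13;-13 5 0 0.16;-15.5 6 0 0.2;-17 6.5 0 0.22;-17.6 6.8 0 0.22;-17.6 6.8 0 0.22"

```text
time_s: 18.63
tool_pos: [632.7, 110.5, 149.0]
orientation: [[-0.999, 0.047, -0.002], [0.047, 0.999, -0.001], [0.002, -0.001, -1.0]]
ft_force: [0.1, -0.2, -2.2]
finger_gap: 48.9
finger_force: 52.3
```

```bash
python3 - <<'E'
from h import *
rects("wrist","green",90,200,800);rects("wrist","green",-4,16,500)
print(robot.observe()["tool_pos"])
im,w=look('wrist');cv2.imwrite('pics/g.png',im[...,::-1])
E
```

```text
wrist green c [630.8 110.3] size [93.4 50.2] yaw -2.7 z 158.6 px 15957 at [274. 272.]
wrist green c [588.1 109.2] size [83.4 45. ] yaw 87.2 z 4.3 px 4980 at [273. 147.]
[630.94293286 109.28654762 149.77727384]
```

View pics/g.png

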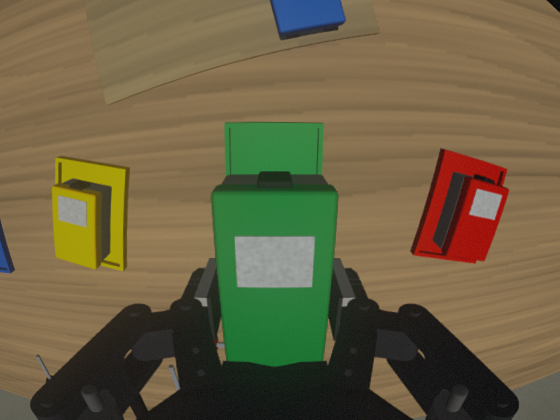

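The green case is aligned over the green tray (px (273,147)), and the red and yellow cases are lying in their trays. I'll lower green.

Emit:
drive_tool --plan "0 -0.1 1.5 0;0 -0.1 4 0;0 -0.1 6.5 0;0 -0.1 8.5 0;0 -0.1 10 0;0 -0.1 10.8 0;0 -0.1 11.3 0;0 -0.1 11.5 0;0 -0.1 11.5 0;0 -0.1 11.5 0"

```text
time_s: 19.62
tool_pos: [632.5, 108.7, 37.3]
orientation: [[-0.999, 0.048, 0.002], [0.048, 0.999, 0.001], [-0.002, 0.001, -1.0]]
ft_force: [-0.6, 0.1, -1.4]
finger_gap: 49.1
finger_force: 52.3
```

```bash
python3 - <<'E'
from h import *
rects("wrist","green",30,60,800);rects("wrist","green",-4,16,3000);
print([robot.observe()[k] for k in("tool_pos","ft_force")])
E
```

```text
wrist green c [630.8 108.4] size [95.1 50.4] yaw -2.6 z 46.9 px 16128 at [274. 272.]
wrist green c [604.1 108.9] size [87.5 77.7] yaw 86.9 z 4.6 px 10054 at [272. 171.]
[array([632.52286386, 108.77207741,  37.34147199]), array([ 0.38562504, -0.56767374, -2.52728076])]
```

Emit:
drive_tool --plan "0.1 0 0.2 0;0.1 0 0.4 0;0.1 0 0.55 0;0.1 0 0.65 0;0.1 0 0.7 0;0.1 0 0.7 0;0.1 0 0.7 0"

```text
time_s: 20.3
tool_pos: [630.8, 108.6, 30.3]
orientation: [[-0.999, 0.048, 0.0], [0.048, 0.999, -0.0], [-0.0, -0.0, -1.0]]
ft_force: [-4.5, -0.4, 5.3]
finger_gap: 48.9
finger_force: 53.2
```

Emit:
drive_tool --plan "0 0 0 0;0 0 0 0;0 0 0 0;0 0 0 0;0 0 0 0;0 0 -2 0;0 0 -5 0;0 0 -9 0;0 0 -11 0;0 0 -11 0" --claw 0.85

```text
time_s: 21.13
tool_pos: [634.3, 109.5, 145.6]
orientation: [[-0.999, 0.047, 0.012], [0.047, 0.999, 0.003], [-0.011, 0.004, -1.0]]
ft_force: [0.3, 0.3, 1.0]
finger_gap: 72.6
finger_force: 0.0
```

```bash
python3 - <<'E'
from h import *
rects("wrist","green",25,60,800);rects("wrist","green",-4,16,1000)
plan((446,133.5,120,10.3))
E
```

```text
wrist green c [630.7 108.3] size [96.1 50.5] yaw -2.5 z 40.0 px 6369 at [272. 203.]
wrist green c [629.7 107. ] size [128.8  83.2] yaw -3.0 z 4.6 px 5833 at [271. 174.]
d(cm) [18.61  1.57  1.98] spin -0.228 rows>= 5
```

Green is good. Now blue.

Emit:
drive_tool --plan "3 0.3 0.3 -0.04;6 0.5 0.6 -0.08;9 0.8 1 -0.12;12 1 1.3 -0.16;15 1.3 1.6 -0.2;17.5 1.5 1.9 -0.23;18.6 1.6 2 -0.23;18.6 1.6 2 -0.23;18.6 1.6 2 -0.23;18.6 1.6 2 -0.23" --claw 1

```text
time_s: 22.07
tool_pos: [447.0, 133.9, 119.0]
orientation: [[-0.984, -0.181, 0.001], [-0.181, 0.984, -0.0], [-0.001, -0.0, -1.0]]
ft_force: [-0.2, -0.1, 0.7]
finger_gap: 85.5
finger_force: 0.0
```

```bash
python3 - <<'E'
from h import *
rects("wrist","blue",25,60)
plan((446,133,30,10.3))
E
```

```text
wrist blue c [446.1 134.2] size [96.7 49.3] yaw 10.6 z 42.0 px 7586 at [276. 221.]
d(cm) [ 0.12 -0.06  8.9 ] spin 0.001 rows>= 3
```

Emit:
drive_tool --plan "0.1 0 2 0;0.1 0 4.5 0;0.1 0 6.5 0;0.1 0 8 0;0.1 0 8.6 0;0.1 0 8.8 0;0.1 0 8.8 0"

```text
time_s: 22.7
tool_pos: [445.5, 133.4, 30.9]
orientation: [[-0.984, -0.18, -0.0], [-0.18, 0.984, -0.0], [0.0, -0.0, -1.0]]
ft_force: [0.3, -1.4, 0.2]
finger_gap: 85.1
finger_force: 0.0
```

Emit:
drive_tool --plan "0 0 0 0;0 0 0 0;0 0 0 0;0 0 0 0;0 0 0 0;0 0 0 0;0 0 0 0;0 0 0 0" --claw 0

```text
time_s: 23.37
tool_pos: [445.5, 133.9, 32.3]
orientation: [[-0.983, -0.181, 0.002], [-0.181, 0.983, 0.001], [-0.002, 0.001, -1.0]]
ft_force: [-2.5, 0.2, 6.1]
finger_gap: 49.0
finger_force: 52.9
```

Emit:
drive_tool --plan "0 0 -0.5 0;0 0 -1.5 0;0 0 -3 0;0 0 -5 0;0 0 -7 0;0 0 -9 0;0 0 -11 0;0 0 -12 0;0 0 -12 0;0 0 -12 0"

```text
time_s: 24.2
tool_pos: [444.3, 133.2, 151.2]
orientation: [[-0.984, -0.18, 0.0], [-0.18, 0.984, 0.001], [-0.0, 0.001, -1.0]]
ft_force: [0.3, -0.6, -3.6]
finger_gap: 49.0
finger_force: 52.2
```

```bash
python3 - <<'E'
from h import *
rects("wrist","blue",60,200,800)
plan((644,-267.5,150,-1.7))
E
```

```text
wrist blue c [442.9 132.3] size [93.3 49.9] yaw 10.2 z 160.8 px 15758 at [274. 274.]
d(cm) [-1.246e+01 -4.299e+01  2.000e-02] spin 0.211 rows>= 11
```

Emit:
drive_tool --plan "-0.3 -1.2 0 0.01;-1 -3.5 0 0.02;-2 -6.8 0 0.03;-3 -10.3 0 0.05;-4 -13.8 0 0.07;-5 -17.3 0 0.09;-6 -20.7 0 0.1;-7 -24.1 0 0.12;-8 -27.6 0 0.14;-9 -31 0 0.15"

```text
time_s: 25.08
tool_pos: [588.8, -157.0, 148.8]
orientation: [[-1.0, -0.03, -0.004], [-0.03, 1.0, 0.001], [0.004, 0.001, -1.0]]
ft_force: [0.4, 1.3, -2.0]
finger_gap: 48.9
finger_force: 52.4
```

```bash
python3 - <<'E'
from h import *
plan((644,-267.5,150,-1.7))
E
```

```text
d(cm) [ -5.18 -11.21  -0.15] spin 0.06 rows>= 3
```

Emit:
drive_tool --plan "-1.5 -3.3 0 0.02;-3 -6.5 0 0.03;-4.2 -9.2 0 0.05;-4.9 -10.7 0 0.06;-5.2 -11.3 0 0.06;-5.2 -11.3 0 0.06;-5.2 -11.3 0 0.06"

```text
time_s: 25.67
tool_pos: [644.0, -266.0, 149.2]
orientation: [[-1.0, 0.029, -0.004], [0.029, 1.0, 0.001], [0.004, 0.001, -1.0]]
ft_force: [-0.0, -0.2, -2.4]
finger_gap: 48.5
finger_force: 52.5
```

```bash
python3 - <<'E'
from h import *
rects("wrist","blue",90,200,800);rects("wrist","blue",-4,16,500)
plan((644,-267.5,150,-1.7))
E
```

```text
wrist blue c [ 641.9 -265.3] size [94.2 51.6] yaw -1.6 z 158.7 px 15882 at [275. 273.]
wrist blue c [ 603.5 -268. ] size [81.5 45.9] yaw 88.6 z 4.2 px 4767 at [270. 149.]
d(cm) [ 0.03 -0.23  0.05] spin 0.003 rows>= 1
```

Emit:
drive_tool --plan "0 -0.1 1.5 0;0 -0.25 4 0;0 -0.25 6.5 0;0 -0.25 8.5 0;0 -0.25 10 0;0 -0.25 10.8 0;0 -0.25 11.3 0;0 -0.25 11.5 0;0 -0.25 11.5 0;0 -0.25 11.5 0"

```text
time_s: 26.6
tool_pos: [645.7, -269.0, 37.4]
orientation: [[-1.0, 0.028, 0.002], [0.028, 1.0, -0.001], [-0.002, -0.001, -1.0]]
ft_force: [-0.2, 0.2, -2.5]
finger_gap: 48.8
finger_force: 52.4
```

```bash
python3 - <<'E'
from h import *
rects("wrist","blue",30,60,800);rects("wrist","blue",-4,16,3000);
print([robot.observe()[k] for k in("tool_pos","ft_force")])
E
```

```text
wrist blue c [ 643.8 -268.5] size [94.  52.1] yaw -1.9 z 47.0 px 16109 at [274. 272.]
wrist blue c [ 616.3 -268.3] size [82.1 72.3] yaw 88.2 z 4.6 px 9561 at [277. 174.]
[array([ 645.63132232, -269.1760219 ,   37.45226662]), array([ 0.22409789,  0.25306757, -2.6987383 ])]
```

Emit:
drive_tool --plan "0 0 0.2 0;0 0 0.4 0;0 0 0.55 0;0 0 0.65 0;0 0 0.7 0;0 0 0.7 0;0 0 0.7 0"

```text
time_s: 27.28
tool_pos: [644.9, -269.1, 30.4]
orientation: [[-1.0, 0.028, 0.0], [0.028, 1.0, -0.0], [-0.0, -0.0, -1.0]]
ft_force: [-3.9, 1.4, 5.9]
finger_gap: 48.9
finger_force: 53.3
```

Emit:
drive_tool --plan "0 0 0 0;0 0 0 0;0 0 0 0;0 0 0 0;0 0 0 0;0 0 -2 0;0 0 -5 0;0 0 -9 0;0 0 -13 0;0 0 -15 0" --claw 0.85

```text
time_s: 28.12
tool_pos: [647.0, -270.0, 185.3]
orientation: [[-1.0, 0.027, 0.008], [0.027, 1.0, -0.003], [-0.008, -0.003, -1.0]]
ft_force: [-0.5, 0.5, 1.4]
finger_gap: 72.3
finger_force: 0.0
```

Emit:
drive_tool --plan "0 0 0 0;0 0 0 0;0 0 0 0;0 0 0 0"

```text
time_s: 28.45
tool_pos: [644.0, -268.8, 177.1]
orientation: [[-1.0, 0.028, -0.003], [0.028, 1.0, 0.001], [0.003, 0.001, -1.0]]
ft_force: [-0.4, -0.6, -0.0]
finger_gap: 72.9
finger_force: 0.0
```

```bash
python3 - <<'E'
from h import *
rects("wrist","blue",25,60,800);rects("wrist","blue",-4,16,1000)
for c in HUE: rects("top",c,25,60,200)
im,w=look('scene');cv2.imwrite('pics/i.png',im[...,::-1])
E
```

```text
wrist blue c [ 646.1 -269.6] size [97.4 50.2] yaw -1.5 z 40.0 px 5108 at [274. 201.]
wrist blue c [ 645.1 -268.5] size [129.1  82.8] yaw -1.5 z 4.5 px 4661 at [275. 173.]
top red c [651.5 297. ] size [82.4 52.3] yaw -10.8 z 38.9 px 332 at [177. 190.]
top green c [630.1 110.7] size [96.3 50.4] yaw -2.5 z 39.4 px 425 at [237. 197.]
top green c [419.1 777.6] size [157.8  95.7] yaw 22.6 z 29.8 px 602 at [ 18. 276.]
top blue c [ 639.7 -266.5] size [90.  50.4] yaw -1.7 z 39.0 px 362 at [361. 194.]
```

View pics/i.png

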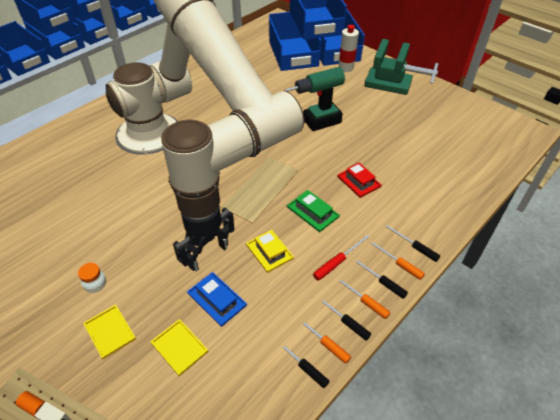

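All four cases lie flat in their own trays: red at px (360,180), green (315,210), yellow (270,249), blue (217,298). The drill and screwdriver haven't moved, and the gripper is clear.

```bash
python3 -c "
from h import *
print(robot.hand_in())"
```

```text
the job is handed in; nothing more can be done
None
```

The job is handed in: all four cases lie flat in the trays of their own colour, each measured within about 2 mm of its tray's centre, and the drill and screwdriver were left in place; the hand-in call gave no verdict.

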